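# Count along the cake rack and push the boxed loaf into the third gap

### The job

Starting at the tall solid end plate, run a fingertip along the front of the wire-divided display rack to count its gaps, touching the end plate and then each wire divider you pass, in turn, until you come to the third gap from the plate. Then push the boxed loaf cake that waits on the counter into that third gap, sliding it along the counter until it sits fully home against the back rail. Only push it: never lift or tip it, and leave the boxes already in the rack and the other things on the counter where they are.

Things in the scene. Friction and masses are not known exactly. Their poses are not given: they have to be found in the camera images.
- rack: Display rack fixed to the counter: aluminium back rail, 500 mm long, 34 mm high, with wire dividers standing out from it toward the robot. Origin: on the counter, in the middle of the line along the dividers' front ends. Its x runs into the gaps (away from the robot), y along the row (to the robot's left), z up. The rail's face is at x = +130 mm.
- end_plate: The tall solid steel end plate, 150 mm deep, 92 mm high, 4 mm thick (8 mm at its folded front edge), upright at either the left or the right end of the rack. The gaps are counted from here: the third gap's centre lies 200 mm from it along the rack's y. Origin: bottom of its front edge, on the rack's front line; axes parallel to the rack's.
- end_wire: Plain wire end of the rack, opposite the end plate; the same shape as a divider (50 mm high). Origin: bottom of its front end.
- divider1: Rigid wire divider (6 mm wire loop, 53 mm high, 130 mm deep, upright wire at its front), at y = +160 mm in the rack's frame. Origin: bottom of its front end; the upright wire's front face is at x = 0. Passed first, then divider2, when the plate is on the left.
- divider2: Rigid wire divider (6 mm wire loop, 53 mm high, 130 mm deep, upright wire at its front), at y = +80 mm in the rack's frame. Origin: bottom of its front end; the upright wire's front face is at x = 0.
- divider3: Rigid wire divider (6 mm wire loop, 53 mm high, 130 mm deep, upright wire at its front), at y = +0 mm in the rack's frame. Origin: bottom of its front end; the upright wire's front face is at x = 0.
- divider4: Rigid wire divider (6 mm wire loop, 53 mm high, 130 mm deep, upright wire at its front), at y = -80 mm in the rack's frame. Origin: bottom of its front end; the upright wire's front face is at x = 0.
- divider5: Rigid wire divider (6 mm wire loop, 53 mm high, 130 mm deep, upright wire at its front), at y = -160 mm in the rack's frame. Origin: bottom of its front end; the upright wire's front face is at x = 0. Passed first, then divider4, when the plate is on the right.
- cake: The boxed loaf to push: rigid box, black tray, clear lid, 120 mm long (its x), 62 wide (y), 52 high, about 0.2 kg, smooth flat sides. It lies in front of the rack, the only such box outside it, turned up to 20 degrees either way from the gaps' direction. Origin: centre of its underside. Home, its centre is at x = +70 mm in the rack's frame. Either end may go in first.
- box_a: Boxed loaf, same box as the cake's, already standing in one of the rack's other gaps. Origin: centre of underside. Not to be disturbed.
- box_b: Boxed rolls, same box, already in another of the rack's gaps. Not to be disturbed.
- box_c: Boxed slices, same box, already in another of the rack's gaps. Not to be disturbed.
- tongs: Steel pastry tongs lying flat, 220 mm long (x), 55 mm wide, 14 mm high, right of the working space. Origin: middle of underside. Not to be disturbed.
- shaker: Steel sugar shaker, 60 mm diameter, 82 mm high, left of the working space. Origin: centre of underside. Not to be disturbed.
- mug: White mug, 78 mm diameter, 88 mm high, with a handle, left of the rack. Origin: centre of underside. Not to be disturbed.
- scraper: Dough scraper lying flat right of the rack: blade 85 x 130 mm, wooden grip 22 mm thick and 130 mm long along its y. Origin: middle of underside. Not to be disturbed.
- gaps (a point): Point on the counter at the rail's face, middle of the row (130 mm along the rack's x from its origin). Six gaps, open in front and above, the plain counter as floor (no sill): pitch 80 mm, 74 mm clear, centres at y = +200, +120, +40, -40, -120, -200 mm in the rack's frame. End plate and end wire bound them at y = +240 and -240 mm; which is which varies.
Mind the look-alikes: they are no part of the job. What is shaped like the cake but turquoise is not meant.

How it is judged:
On the way, in this order (a step that is already met when the one before it is completed fails the run):
1. a fingertip touches the tall end plate (contact force between the fingers and end_plate above 0.3 N).
2. then the first divider from the plate (((y of end_plate in the frame of rack above 0 m and contact force between the fingers and divider1 above 0.3 N) or (y of end_plate in the frame of rack below 0 m and contact force between the fingers and divider5 above 0.3 N))).
3. then the second divider, beside the third gap (((y of end_plate in the frame of rack above 0 m and contact force between the fingers and divider2 above 0.3 N) or (y of end_plate in the frame of rack below 0 m and contact force between the fingers and divider4 above 0.3 N))).
4. then the boxed loaf is pushed into the third gap from the plate ((y of cake in the frame of end_plate between -0.213 and -0.187 m or y of cake in the frame of end_plate between 0.187 and 0.213 m) and x of cake in the frame of rack above 0 m), for 0.1 s.
At the end, for the whole second after the job is handed in: The boxed loaf stands flat on the counter in the third gap from the tall end plate (centre within 13 mm of the gap's middle line, within 0.15 rad of its direction), within 5 mm of touching the back rail, at rest; the other boxes and the counter things are within 20 mm of where they were ((y of cake in the frame of end_plate between -0.213 and -0.187 m or y of cake in the frame of end_plate between 0.187 and 0.213 m) and x of cake in the frame of rack between 0.065 and 0.074 m and angle between the x axis of cake and the x axis of rack, either way round below 0.15 rad and height (world z) of cake below 0.006 m and angle between cake's own z axis and vertical below 0.1 rad and linear speed of cake below 0.02 m/s and distance of each of box_a, box_b, box_c, tongs, shaker, mug, scraper from where it was at the start of the episode below 0.02 m).
It fails at once if the boxed loaf is lifted off the counter (height (world z) of cake above 0.015 m).
It fails at once if the boxed loaf is tipped (angle between cake's own z axis and vertical above 0.3 rad).
It fails at once if a box already in the rack or another thing on the counter is moved (distance of any of box_a, box_b, box_c, tongs, shaker, mug, scraper from where it was at the start of the episode above 0.02 m).
It also fails if it takes over 67 s, if anything falls off the work surface, if the arm or the gripper's body presses on something with over 40 N, if the wrist force passes 120 N, or if a joint passes its speed limit or range.

### The arm

A 7-joint arm with a two-finger parallel gripper is mounted at the origin on the work surface. World frame = base frame: x ahead of the robot, y to its left, z up, the work surface at z = 0. Lengths are in m, angles in rad, forces in N, time in s.
With the tool pointing down it reaches from about 0.425 to 0.875 m from the base axis. Payload 4.7 kg.
Tool frame: the origin (TCP) lies midway between the tips of the shut fingers; the grasp point (between the pads) lies 19 mm behind it; z points along the fingers, y is the direction in which the jaws open and shut (so a half turn about z gives the same grasp; the last joint's range is limited). The gripper opens to 85 mm and grips with 20 to 120 N. Pads are 22 mm wide; open, the fingers measure 114 mm over their backs; the gripper's body (76 mm by 85 mm) begins 54 mm behind the grasp point. The pads swing forward as they close: fully open they stand 13 mm farther back than shut.
Start: joints at [1.125, 0.321, -0.07, 1.45, 0.023, 1.371, -0.057], TCP at [0.288, -0.583, 0.208] pointing down, gripper open.
Joint ranges: [-2.86, 2.86], [-0.3, 2.09], [-1.38, 1.24], [0.06, 2.45], [-1.56, 4.7], [0.09, 2.05], [-2.69, 2.69]. Speed limits (rad/s): [2.57, 2.57, 3.14, 3.14, 3.14, 3.14, 3.14].

### API

Orientations are given as [roll, pitch, yaw] about the fixed x, y, z axes, in that order (R = Rz(yaw) Ry(pitch) Rx(roll)).
In Python, from plant import manip, grip, kinematics, optics gives the robot as it stands. The module is installed in compiled form; this text tells all that it offers. Calls block until the motion is done:
- manip.move_pose(position, orientation): joint-space move of the TCP to a pose.
- manip.movel(position, rot=None, feed=0.15, max_force=None): straight line of the TCP; rot=None keeps the orientation; feed is the mean speed in m/s. With max_force (N) it stops when the force on the tool has changed by that much, and returns True; else False.
- manip.set_joints(angles): joint-space move.
- grip(opening, grasp_force=None): finger opening in m; grasp_force is the grip in N (None keeps the last); returns when the fingers have stopped.
- manip.wait(seconds).
- kinematics.solve_ik(position, orientation): joint angles nearest the present ones, or None.
- manip.get_obs(): the state.
- optics.capture(name): name is "side" or "top" or "wrist"; returns a dict with "image" (420x560x3 uint8, red, green, blue), "intrinsics" (3x3 intrinsics, pixels), "k1" (the pictures are not rectified: a ray, as slopes to the right and down, at radius r is drawn at 1 + k1 r^2 times it, then the intrinsics apply), "rvec" (rotation vector, rad) and "tvec" (3), from world to camera coordinates, as OpenCV has them. Camera axes: x right, y down, z forward; pixel columns grow to the right and rows downward; lengths in m; the calibration is good to about 2 mm. A picture is of the moment at which its call begins. There is no depth.
A pose or a line that the arm cannot do raises manip.MotionError and nothing moves.
- manip.close_job(): hands the job in, once; it reports no verdict.
The state is a dict: "clock": time; "qpos": joint angles; "joint_vel": joint speeds; "tau": joint torques, N m; "position": TCP position; "ee_rot": TCP orientation; "contact_force": force on the tool from outside, world axes, zero at the start; "wrist_torque": the same for the moment, N m; "gripper_width": finger opening in m.
Only numpy, scipy, OpenCV 4.12 (cv2) and the standard library are available. Lean on these libraries where they do the work, as an engineer would, in place of code of your own. Each camera call takes 0.05 s, during which the arm holds its last target.

## Working session

There is one attempt and no reset: what is moved stays moved. The work goes in short steps, each a Python script; the robot and the scene stay as the last script left them, time stands still between calls to the robot, and variables do not carry over. Pictures are saved under pics/ and viewed, and the job is handed in when it is done.

```bash
mkdir -p pics
cat > h.py <<'E'
import numpy as np, cv2
from plant import manip, grip, kinematics, optics
def snap(n,f):
    c=optics.capture(n); cv2.imwrite(f'pics/{f}.png',c['image'][:,:,::-1]); np.savez(f'pics/{f}.npz',**{k:np.array(v) for k,v in c.items()}); return c
def load(f): return dict(np.load(f'pics/{f}.npz'))
def crop(f,x0,y0,x1,y1,s,out):
    im=cv2.imread(f'pics/{f}.png')[y0:y1,x0:x1]; cv2.imwrite(f'pics/{out}.png',cv2.resize(im,None,fx=s,fy=s,interpolation=cv2.INTER_CUBIC))
def px2w(c,u,v,z=0.):
    K=np.array(c['intrinsics']);k1=float(c['k1'])
    xd=(u-K[0,2])/K[0,0]; yd=(v-K[1,2])/K[1,1]
    rd=np.hypot(xd,yd); r=rd
    for _ in range(30): r=rd/(1+k1*r*r)
    s=r/rd if rd>0 else 1
    R=cv2.Rodrigues(np.array(c['rvec'],float))[0]; t=np.array(c['tvec'],float).ravel()
    d=R.T@np.array([xd*s,yd*s,1]); o=-R.T@t
    return o+d*(z-o[2])/d[2]
def w2px(c,p):
    R=cv2.Rodrigues(np.array(c['rvec'],float))[0]; t=np.array(c['tvec'],float).ravel()
    q=R@np.array(p)+t; x=q[:2]/q[2]; x=x*(1+float(c['k1'])*(x@x)); K=np.array(c['intrinsics'])
    return K[0,0]*x[0]+K[0,2],K[1,1]*x[1]+K[1,2]
E
python3 - <<'E'
from h import *
for n in ('top','side'):
    c=snap(n,n+'0'); R=cv2.Rodrigues(np.array(c['rvec'],float))[0]; print(n,-R.T@np.array(c['tvec']).ravel(),c['k1'],c['intrinsics'])
o=manip.get_obs(); print(o['clock'],o['position'],o['ee_rot'],o['contact_force'],o['gripper_width'])
E
```

```text
top [0.44469187 0.00711986 1.31826883] -0.028968566740714005 [[494.22394102   0.         280.39967483]
 [  0.         494.22394102 206.1353676 ]
 [  0.           0.           1.        ]]
side [0.00844855 0.70097756 0.71502456] -0.0055716165921377596 [[384.31287594   0.         275.87859753]
 [  0.         384.31287594 211.57599757]
 [  0.           0.           1.        ]]
0.1 [ 0.28814917 -0.58204568  0.20651125] [-3.13982318e+00  8.31958019e-05  4.59783342e-01] [-0.14273446 -0.02905962 -0.19508269] 0.08537724748161879
```

View pics/top0.png

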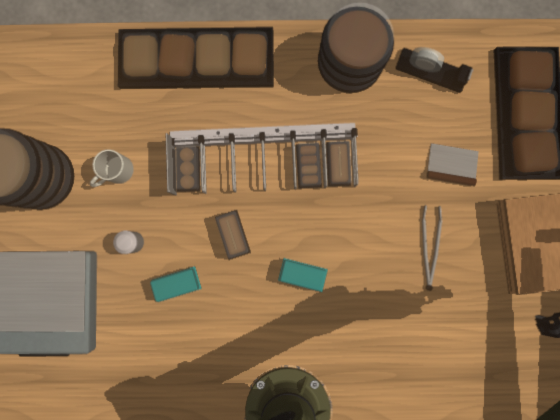

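View pics/side0.png

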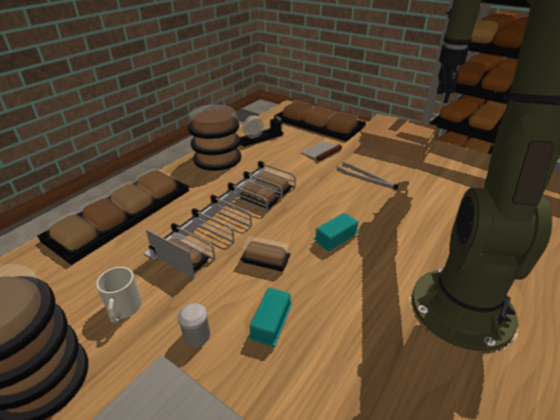

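The end plate is at the left end of the rack, near top-view pixel (168,163). The cake is at about (233,234), and turquoise look-alikes lie at (175,284) and (303,275). I'll enlarge to get exact positions.

Run:
```python
from h import *
crop('top0',155,115,275,205,6,'cropA'); crop('top0',255,115,375,205,6,'cropC');crop('top0',190,190,280,270,7,'cropB')
```

```text
(no output)
```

View pics/cropA.png

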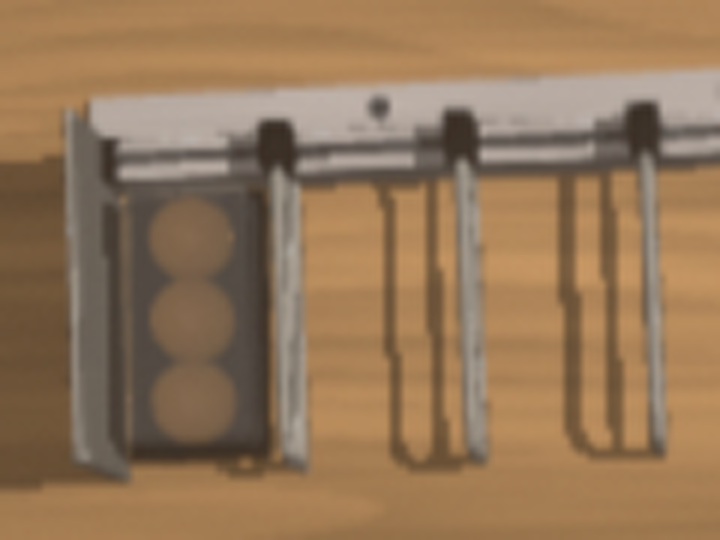

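View pics/cropB.png

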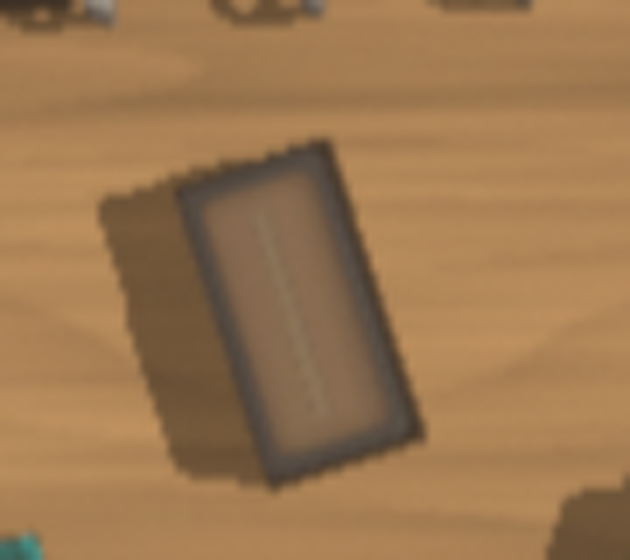

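View pics/cropC.png

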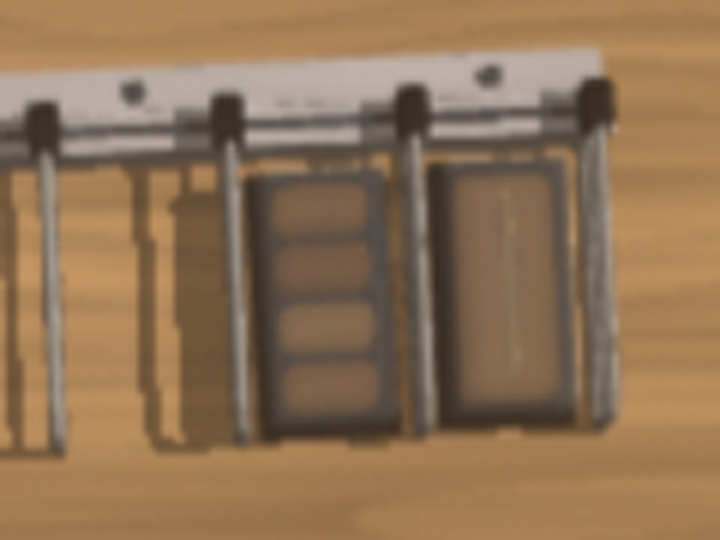

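Run:
```python
from h import *
c=load('top0')
pts={'plate':(175.8,195),'d1':(205.3,193),'d2':(235.5,191.7),'d3':(265,190.8),'d4':(295,188.7),'d5':(325,187.5),'ew':(356,186.3)}
ys=np.array([240,160,80,0,-80,-160,-240])/1e3
for z in (0,.01):
    P=np.array([px2w(c,*p,z)[:2] for p in pts.values()])
    print(z,P.round(4).tolist(),np.linalg.norm(np.diff(P,axis=0),axis=1).round(4))
    a,res=np.linalg.lstsq(np.c_[ys,ys*0+1],P,rcond=None)[:2]; print(a.round(4),np.arctan2(-a[0,0],a[0,1]),(np.c_[ys,ys*0+1]@a-P).round(4).tolist())
Q=np.array([(178,188),(328,142),(422,437),(275,487)])/7+190
for z in (0,.052):
    P=np.array([px2w(c,*q,z)[:2] for q in Q]); print(z,P.round(4).tolist(),P.mean(0),[np.linalg.norm(P[i]-P[i-1]).round(4) for i in range(4)],np.degrees(np.arctan2(*(P[0]-P[3])[::-1])),np.degrees(np.arctan2(*(P[1]-P[2])[::-1])))
for n,p in dict(shaker=(125,243),mug=(110,167),tealL=(175,284),tealR=(303,275)).items(): print(n,px2w(c,*p,0.04).round(3))
```

```text
0 [[0.5657, 0.2944], [0.5702, 0.215], [0.5729, 0.1339], [0.5745, 0.0548], [0.5793, -0.0257], [0.5817, -0.1061], [0.5841, -0.1892]] [0.0795 0.0812 0.0791 0.0806 0.0804 0.0832]
[[-0.0376  1.0056]
 [ 0.5755  0.0539]] 0.037409774997762296 [[0.0007, 0.0008], [-0.0008, -0.0002], [-0.0004, 0.0004], [0.001, -0.0009], [-0.0008, -0.0009], [-0.0002, -0.0009], [0.0005, 0.0017]]
0.01 [[0.5648, 0.2922], [0.5693, 0.2134], [0.5719, 0.1329], [0.5735, 0.0544], [0.5783, -0.0254], [0.5806, -0.1052], [0.583, -0.1877]] [0.0789 0.0805 0.0785 0.08   0.0798 0.0825]
[[-0.0374  0.998 ]
 [ 0.5745  0.0535]] 0.037409774997762615 [[0.0007, 0.0008], [-0.0008, -0.0002], [-0.0004, 0.0004], [0.001, -0.0009], [-0.0008, -0.0009], [-0.0002, -0.0009], [0.0004, 0.0017]]
0 [[0.5059, 0.1879], [0.5229, 0.1305], [0.4103, 0.0952], [0.3919, 0.1512]] [0.4577928  0.14116587] [np.float64(0.1197), np.float64(0.0599), np.float64(0.118), np.float64(0.0589)] 17.848136426767326 17.38441953695212
0.052 [[0.5035, 0.1807], [0.5199, 0.1256], [0.4117, 0.0917], [0.394, 0.1455]] [0.45727603 0.13587834] [np.float64(0.115), np.float64(0.0575), np.float64(0.1133), np.float64(0.0566)] 17.84813642676734 17.384419536952123
shaker [0.439 0.417 0.04 ]
mug [0.638 0.459 0.04 ]
tealL [0.332 0.287 0.04 ]
tealR [ 0.352 -0.043  0.04 ]
```

Run:
```python
from h import *
crop('side0',140,160,310,300,4,'cropS')
```

```text
(no output)
```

View pics/cropS.png

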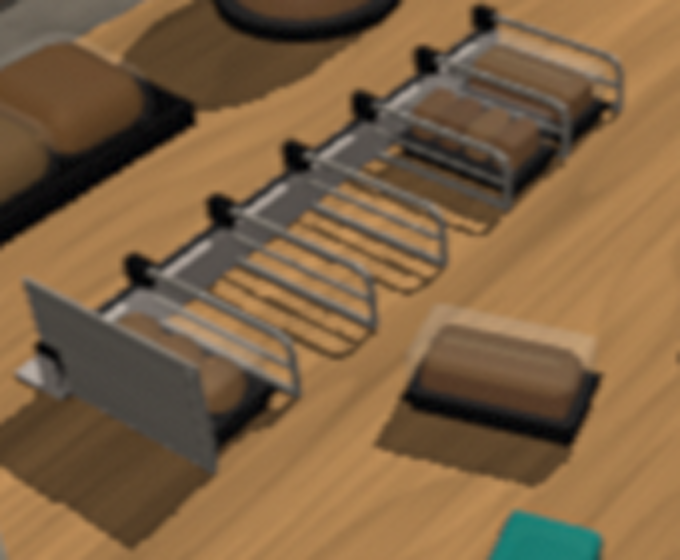

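```bash
cat >> h.py <<'E'
RY=0.0374; RO=np.array([0.5748,0.0537]); RR=np.array([[np.cos(RY),-np.sin(RY)],[np.sin(RY),np.cos(RY)]])
def r2w(x,y,z): return [*(RO+RR@np.array([x,y])),z]
def w2r(p): return RR.T@(np.array(p[:2])-RO)
def st(m=''):
    o=manip.get_obs(); print(m,'t%.2f'%o['clock'],'rack',w2r(o['position']).round(4),'z%.4f'%o['position'][2],'F',np.round(o['contact_force'],2),'w%.3f'%o['gripper_width']); return o
E
python3 - <<'E'
from h import *
def t(n,p,o):
    q=kinematics.solve_ik(p,o); print(n,np.round(p,3),None if q is None else np.round(q,2))
P=np.pi
t('plate',r2w(-.03,.24,.035),[P,0,RY]); t('plate',r2w(-.03,.08,.035),[P,0,RY])
for s in (1,-1): t('side',r2w(-.115,.15,.01),[P,0,RY+s*P/2])
for x in (-.17,-.18,-.19,-.2,-.21):
  for pt in (0,.2,-.2,.35,-.35,-.5,.5): t(f'end {x} {pt}',r2w(x,.04,.02),[P,pt,RY])
E
```

```text
plate [0.536 0.292 0.035] [ 0.12  0.52 -0.83  1.72  0.42  1.1  -2.38]
plate [0.542 0.133 0.035] [ 0.44  0.41 -0.86  1.85  0.36  1.05 -2.09]
side [0.454 0.199 0.01 ] [ 0.4   0.34 -0.96  2.01  0.34  0.96 -0.7 ]
side [0.454 0.199 0.01 ] [ 0.55  0.45 -1.17  2.01  0.49  1.01  2.33]
end -0.17 0 [0.403 0.087 0.02 ] [ 0.63  0.06 -0.92  2.19  0.06  0.92 -1.85]
end -0.17 0.2 [0.403 0.087 0.02 ] [ 0.51  0.27 -0.82  2.03  0.16  1.13 -1.92]
end -0.17 -0.2 [0.403 0.087 0.02 ] [ 0.8  -0.21 -1.04  2.35 -0.22  0.72 -1.63]
end -0.17 0.35 [0.403 0.087 0.02 ] [ 0.45  0.41 -0.77  1.91  0.19  1.28 -1.95]
end -0.17 -0.35 [0.403 0.087 0.02 ] None
end -0.17 -0.5 [0.403 0.087 0.02 ] None
end -0.17 0.5 [0.403 0.087 0.02 ] [ 0.39  0.54 -0.73  1.8   0.2   1.42 -1.97]
end -0.18 0 [0.393 0.087 0.02 ] [ 0.65  0.03 -0.93  2.21  0.03  0.91 -1.83]
end -0.18 0.2 [0.393 0.087 0.02 ] [ 0.52  0.24 -0.82  2.05  0.14  1.12 -1.91]
end -0.18 -0.2 [0.393 0.087 0.02 ] [ 0.76 -0.25 -1.    2.37 -0.25  0.72 -1.6 ]
end -0.18 0.35 [0.393 0.087 0.02 ] [ 0.45  0.39 -0.78  1.94  0.18  1.27 -1.95]
end -0.18 -0.35 [0.393 0.087 0.02 ] Non
[... 786 characters left out ...]
.24 -0.64  2.42 -0.14  0.73 -1.74]
end -0.2 0.35 [0.373 0.086 0.02 ] [ 0.47  0.35 -0.79  1.98  0.15  1.25 -1.94]
end -0.2 -0.35 [0.373 0.086 0.02 ] None
end -0.2 -0.5 [0.373 0.086 0.02 ] None
end -0.2 0.5 [0.373 0.086 0.02 ] [ 0.42  0.49 -0.75  1.87  0.18  1.4  -1.96]
end -0.21 0 [0.363 0.086 0.02 ] [ 0.69 -0.07 -0.95  2.27 -0.08  0.91 -1.75]
end -0.21 0.2 [0.363 0.086 0.02 ] [ 0.55  0.17 -0.84  2.12  0.08  1.1  -1.88]
end -0.21 -0.2 [0.363 0.086 0.02 ] None
end -0.21 0.35 [0.363 0.086 0.02 ] [ 0.48  0.33 -0.79  2.01  0.14  1.25 -1.93]
end -0.21 -0.35 [0.363 0.086 0.02 ] None
end -0.21 -0.5 [0.363 0.086 0.02 ] None
end -0.21 0.5 [0.363 0.086 0.02 ] [ 0.42  0.47 -0.76  1.89  0.17  1.39 -1.96]
```

Run:
```python
from h import *
P=np.pi
manip.move_pose(r2w(-.04,.236,.15),[P,0,RY]); st()
grip(0.0); st('shut')
manip.movel(r2w(-.03,.236,.036),feed=.15); st('down')
for n,y in (('plate',.236),('d1',.16),('d2',.08)):
    manip.movel(r2w(-.03,y,.036),feed=.15)
    h=manip.movel(r2w(.012,y,.036),feed=.03,max_force=2.5); st(n+str(h))
    manip.wait(.1); o=st('  hold')
    manip.movel(r2w(-.03,y,.036),feed=.12)
snap('top','top1'); snap('wrist','wr1')
st()
```

```text
t3.27 rack [-0.0394  0.235 ] z0.1499 F [ 0.19 -0.07 -0.62] w0.085
shut t4.03 rack [-0.04   0.236] z0.1500 F [ 0.37  0.18 -0.42] w0.000
down t4.95 rack [-0.0295  0.2366] z0.0370 F [-0.79 -0.32  0.11] w0.000
plateTrue t5.98 rack [-0.0106  0.2358] z0.0353 F [ 0.79 -0.02 -0.25] w-0.000
  hold t6.08 rack [-0.0108  0.2356] z0.0349 F [-0.39 -0.32 -0.46] w-0.000
d1False t8.60 rack [0.0118 0.16  ] z0.0360 F [-0.89  0.12  0.51] w0.000
  hold t8.70 rack [0.0119 0.16  ] z0.0360 F [ 0.12  0.36 -0.74] w-0.000
d2False t11.43 rack [0.0119 0.08  ] z0.0360 F [0.15 0.21 0.84] w0.000
  hold t11.53 rack [0.0119 0.08  ] z0.0360 F [-0.46 -0.19 -0.18] w-0.000
 t12.13 rack [-0.0289  0.0798] z0.0363 F [0.29 0.24 0.05] w0.000
```

View pics/top1.png

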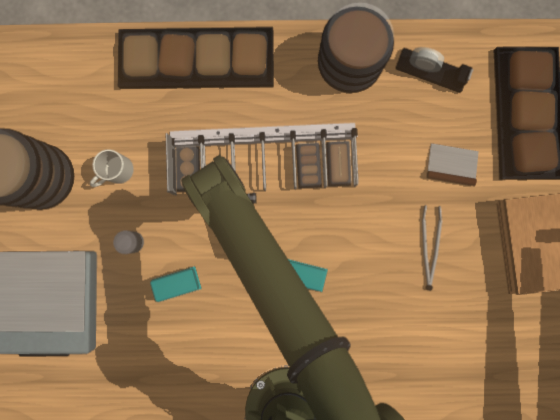

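View pics/wr1.png

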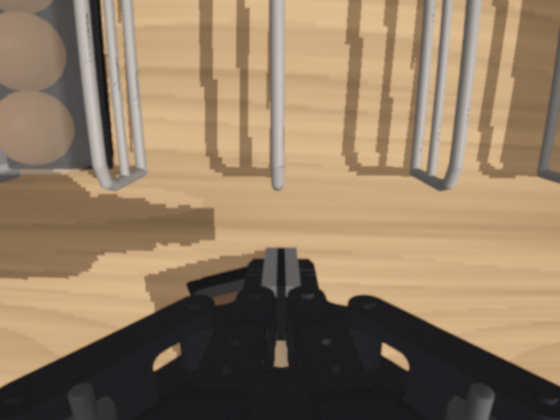

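Run:
```python
from h import *
snap('side','side1'); crop('side1',140,130,340,280,4,'cropS1')
c=load('wr1')
for y in (.24,.16,.08,0): print(y,[np.round(w2px(c,r2w(x,y,z)),0) for x,z in ((0,0),(0,.05),(.13,.0))])
print(w2px(c,manip.get_obs()['position']))
```

```text
0.24 [array([ 22., 177.]), array([-46., 198.]), array([-10., -53.])]
0.16 [array([147., 176.]), array([107., 197.]), array([127., -67.])]
0.08 [array([280., 175.]), array([280., 197.]), array([280., -72.])]
0 [array([414., 175.]), array([453., 197.]), array([433., -68.])]
(np.float64(280.682988637392), np.float64(244.48829186001933))
```

View pics/cropS1.png

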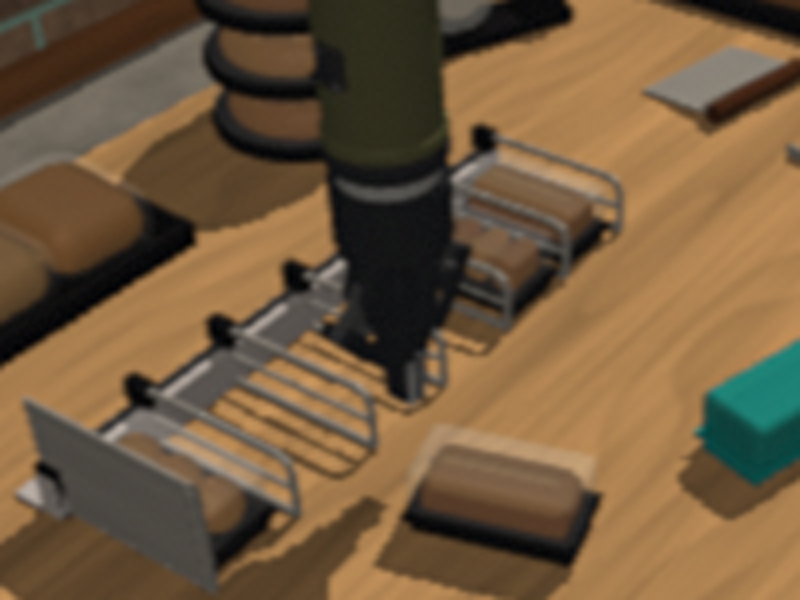

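Run:
```python
from h import *
c=load('wr1');R=cv2.Rodrigues(c['rvec'].astype(float))[0]; o=-R.T@c['tvec'].ravel(); print(w2r(o),o[2],'axis',RR.T@(R[2][:2]),R[2][2], 'tcp',w2r(manip.get_obs()['position']))
for dx in (-.011,0,.011):
  for dz in (0,.02,.05): print(dx,dz,np.round(w2px(c,r2w(-.0289+dx,.0798,.0363+dz)),0))
crop('wr1',200,220,360,340,5,'cropW')
s=load('side1')
for dx in (-.011,.011):
  for dz in (0,.052): print(dx,dz,(np.array(w2px(s,r2w(-.0289+dx,.0798,.0363+dz)))-[140,130])*4)
```

```text
[0.04044147 0.07978815] 0.2033561922961889 axis [-0.27499571  0.00028704] -0.9614454117703075 tcp [-0.0289595   0.07986727]
-0.011 0 [281. 264.]
-0.011 0.02 [281. 283.]
-0.011 0.05 [281. 320.]
0 0 [281. 244.]
0 0.02 [281. 261.]
0 0.05 [281. 295.]
0.011 0 [281. 224.]
0.011 0.02 [281. 239.]
0.011 0.05 [281. 269.]
-0.011 0 [421.47626521 429.51765193]
-0.011 0.052 [416.73161033 369.00994452]
0.011 0 [395.47790806 417.5977552 ]
0.011 0.052 [389.95527669 357.3064271 ]
```

View pics/cropW.png

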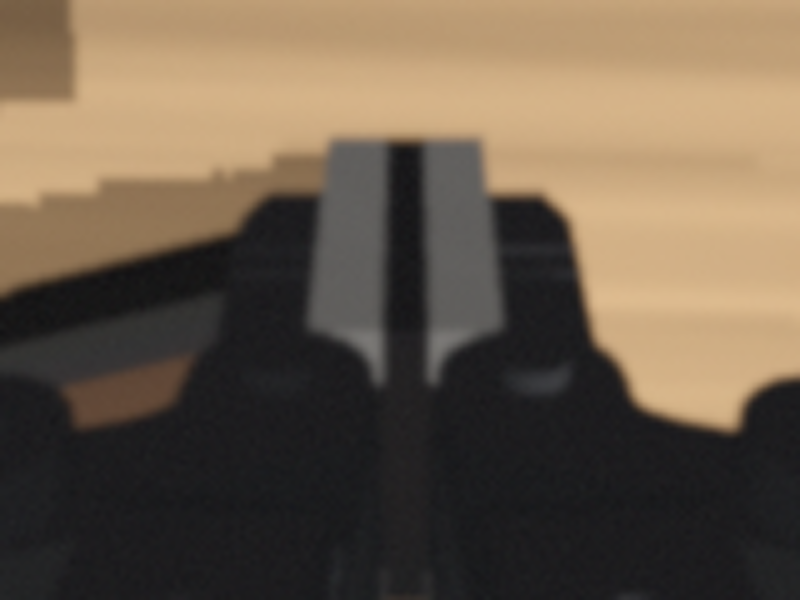

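The fingertips look about 20 mm higher in the pictures than the TCP figure suggests, so they passed over the 53 mm dividers. I'll check by lowering gently with a force stop.

Run:
```python
from h import *
fs=[]
for _ in range(5): manip.wait(.02); fs.append(manip.get_obs()['contact_force'])
print(np.std(fs,0),np.mean(fs,0))
h=manip.movel(r2w(-.029,.08,.012),feed=.03,max_force=4); st(str(h))
c=snap('wrist','wr2'); snap('side','side2'); crop('side2',200,180,280,240,8,'cropS2')
for dz in (0,.01,.02,.03): print(dz,(np.array(w2px(load('side2'),r2w(-.029,.08,.012+dz)))-[200,180])*8)
st()
```

```text
[0.4025861  0.50306808 0.36266382] [-0.12049453  0.07253878  0.13681114]
False t13.22 rack [-0.0289  0.0801] z0.0122 F [ 0.55 -0.31 -0.5 ] w-0.000
0 [341.28909166 501.42565878]
0.01 [339.41556394 479.42023996]
0.02 [337.51996266 457.15358415]
0.03 [335.60189883 434.62105172]
 t13.32 rack [-0.0288  0.0801] z0.0122 F [-0.74  0.5  -0.22] w-0.000
```

View pics/cropS2.png

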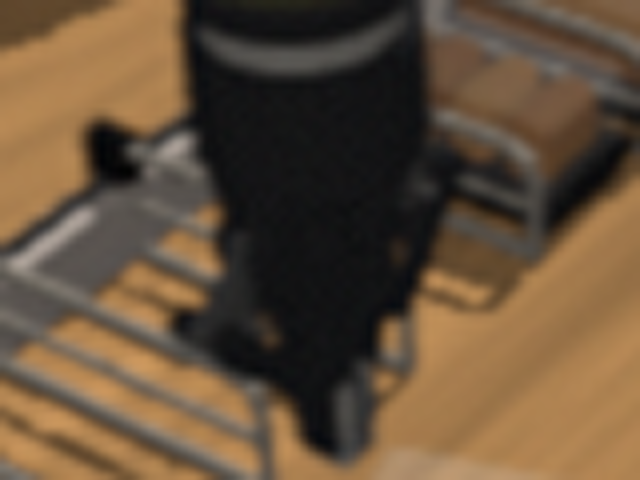

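View pics/wr2.png

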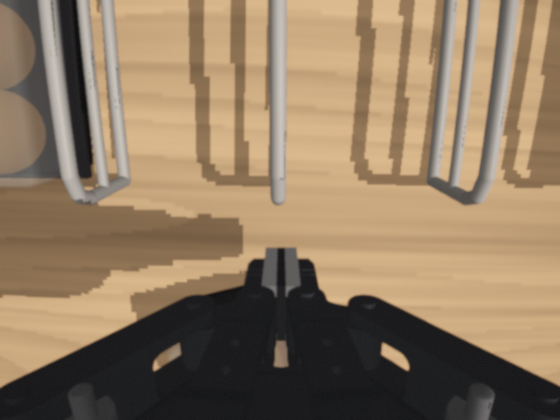

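The tips really are about 19 mm above the nominal TCP. I'll re-touch the plate with a firmer threshold, since the first trigger was weak, then touch both dividers from a lower height.

Run:
```python
from h import *
manip.movel(r2w(-.03,.08,.036),feed=.15)
for n,y,z in (('plate',.237,.036),('d1',.16,.015),('d2',.08,.015)):
    manip.movel(r2w(-.028,y,z),feed=.18)
    h=manip.movel(r2w(.006,y,z),feed=.04,max_force=4.5); o=st(n+str(h))
    manip.wait(.1); st('  hold')
    if not h: break
    manip.movel(r2w(-.03,y,z),feed=.15)
snap('side','side3')
```

```text
plateTrue t15.18 rack [-0.0107  0.2364] z0.0354 F [0.2  0.09 0.08] w-0.000
  hold t15.28 rack [-0.011   0.2362] z0.0351 F [ 0.42 -0.25  0.49] w0.000
d1True t16.72 rack [-0.0088  0.1605] z0.0145 F [-1.34 -0.56  2.79] w-0.000
  hold t16.82 rack [-0.009   0.1605] z0.0143 F [-1.2  -0.49  1.93] w-0.000
d2True t18.27 rack [-0.0091  0.0806] z0.0144 F [-2.13 -0.29  3.6 ] w0.000
  hold t18.37 rack [-0.0092  0.0805] z0.0143 F [-1.2   0.65  2.38] w-0.000
```

```bash
sed -i 's/RO=np.array(\[0.5748/RO=np.array([0.5760/' h.py
python3 - <<'E'
from h import *
P=np.pi
manip.movel(r2w(-.04,.1,.12),feed=.25)
manip.move_pose(r2w(-.122,.172,.12),[P,0,RY+P/2])
grip(.085); st('open')
h=manip.movel(r2w(-.122,.172,-.003),feed=.12,max_force=6); st(str(h))
c=snap('wrist','wr4');snap('top','top4');snap('side','side4')
E
```

```text
open t21.28 rack [-0.122  0.172] z0.1200 F [-0.69 -0.89 -0.23] w0.085
False t22.46 rack [-0.1214  0.1723] z-0.0023 F [ 0.68 -0.31 -0.31] w0.085
```

View pics/wr4.png

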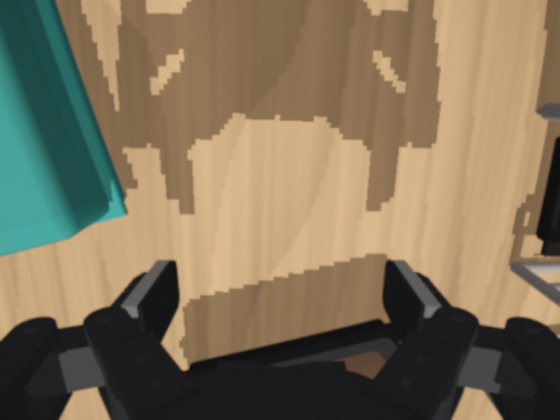

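View pics/side4.png

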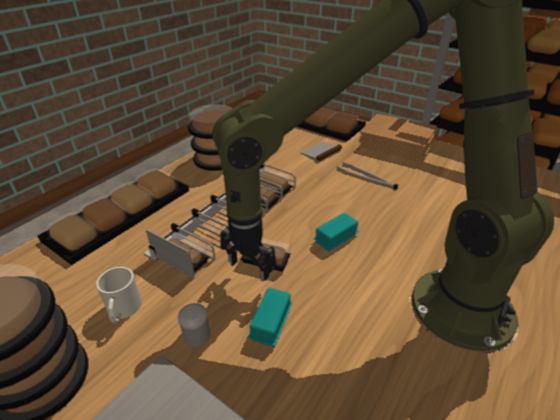

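Run:
```python
from h import *
c=load('wr4')
print('corner',[w2r(px2w(c,384,321,z)).round(4) for z in (0,.01,.02)],'line',w2r(px2w(c,192,362,.01)))
print('fingers',[w2r(px2w(c,u,262,.03)).round(4) for u in (386,411,178,155)])
crop('wr4',150,220,460,400,2,'cropW4')
```

```text
corner [array([-0.0649,  0.1279]), array([-0.0683,  0.1349]), array([-0.0718,  0.1418])] line [-0.1698008  0.1092427]
fingers [array([-0.077 ,  0.1779]), array([-0.0662,  0.1778]), array([-0.1654,  0.1781]), array([-0.1753,  0.178 ])]
```

View pics/cropW4.png

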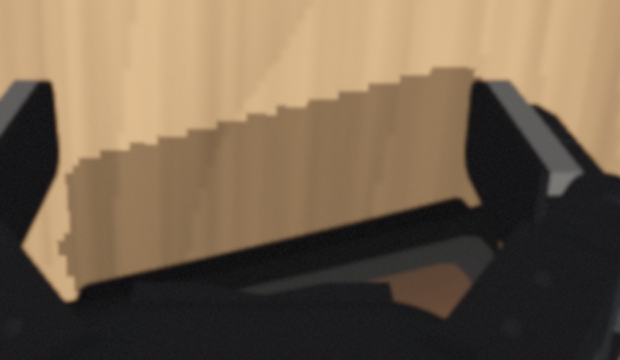

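Run:
```python
from h import *
manip.movel(r2w(-.130,.170,-.003),feed=.08)
h=manip.movel(r2w(-.130,.090,-.003),feed=.06,max_force=12); st(str(h))
c=snap('wrist','wr5');snap('side','side5'); snap('top','top5')
crop('side5',170,180,330,300,5,'cropS5')
```

```text
False t24.34 rack [-0.1302  0.0899] z-0.0031 F [0.11 1.29 0.14] w0.085
```

View pics/wr5.png

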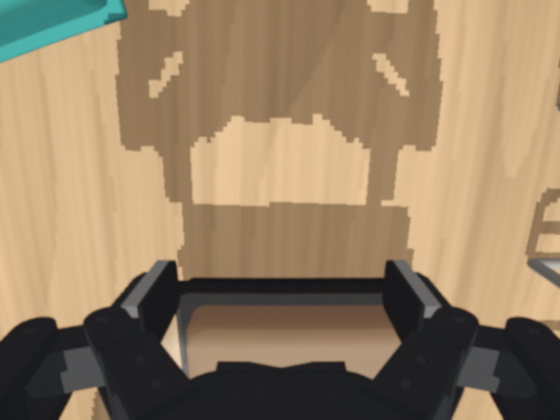

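View pics/cropS5.png

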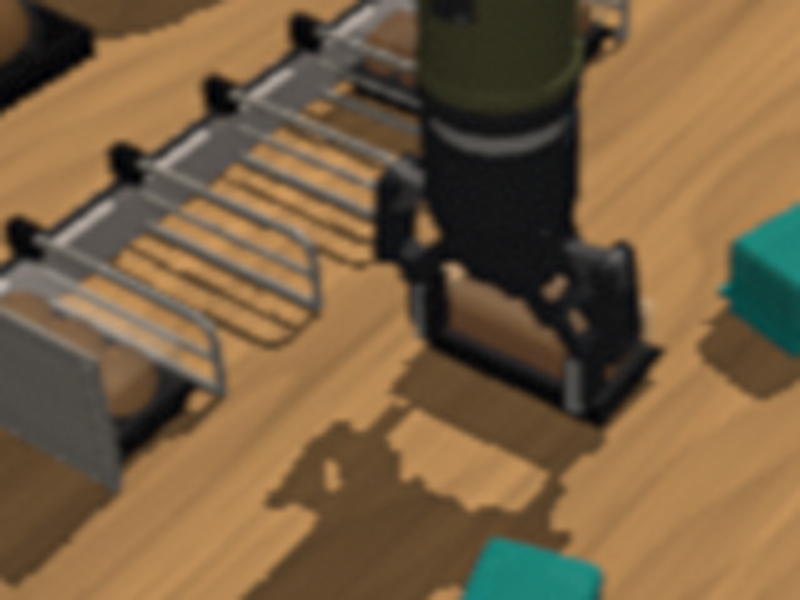

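The cake now lies flush against both fingertips and is aligned with the gaps. The tray's left edge is at row ~278 in the wrist picture. Now I'll measure how far it still has to move sideways.

Run:
```python
from h import *
c=load('wr5')
for z in (0,.01,.02): print([w2r(px2w(c,u,278,z)).round(4) for u in (178,280,385)])
crop('wr5',160,190,420,400,3,'cropW5')
```

```text
[array([-0.1845,  0.0726]), array([-0.131 ,  0.0728]), array([-0.0759,  0.0724])]
[array([-0.1812,  0.0779]), array([-0.131 ,  0.0781]), array([-0.0792,  0.0777])]
[array([-0.1779,  0.0832]), array([-0.1309,  0.0833]), array([-0.0826,  0.083 ])]
```

View pics/cropW5.png

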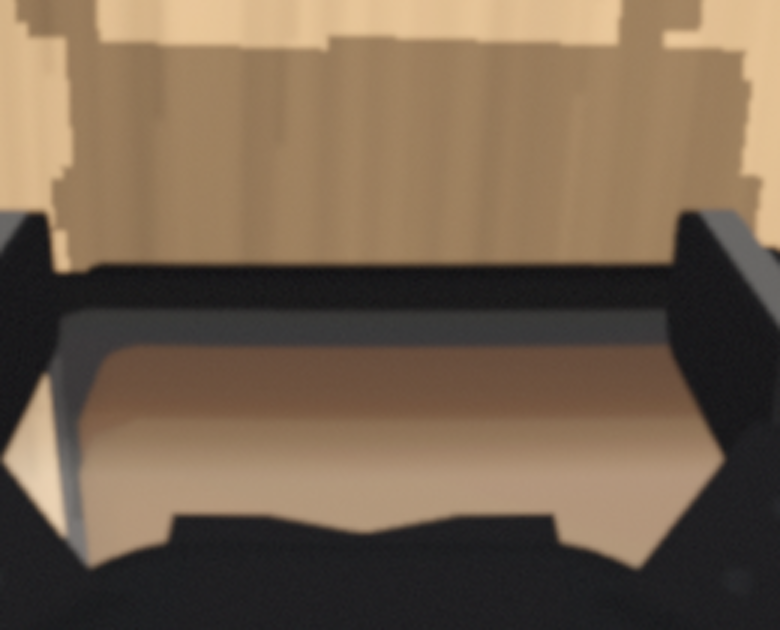

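```bash
python3 - <<'E'
from h import *
c=load('side5')
for p in ((430,347),(600,422),(655,350)): print(w2r(px2w(c,p[0]/5+170,p[1]/5+180,0)).round(4))
# check on known: divider1,2 bottoms & plate bottom front, z~.008
for p in ((222,395),(318,310),(118,490)): print('chk',w2r(px2w(c,p[0]/5+170,p[1]/5+180,.0)).round(4),w2r(px2w(c,p[0]/5+170,p[1]/5+180,.01)).round(4))
E
python3 - <<'E'
from h import *
manip.movel(r2w(-.130,.105,-.003),feed=.2)
manip.movel(r2w(-.130,.14,.06),feed=.3)
manip.movel(r2w(-.160,.22,.15),feed=.3)
snap('top','top6');c=snap('wrist','wr6');snap('side','side6');st()
crop('top6',190,180,300,270,6,'cropT6');crop('side6',200,180,320,270,6,'cropS6')
E
```

```text
[-0.0682  0.0715]
[-0.175   0.0687]
[-0.171   0.0068]
chk [0.0017 0.1613] [-0.0059  0.1684]
chk [0.0013 0.0816] [-0.0064  0.0898]
chk [0.0007 0.2408] [-0.0069  0.2468]
 t25.85 rack [-0.1603  0.2175] z0.1482 F [ 0.48  0.   -0.02] w0.085
```

View pics/cropT6.png

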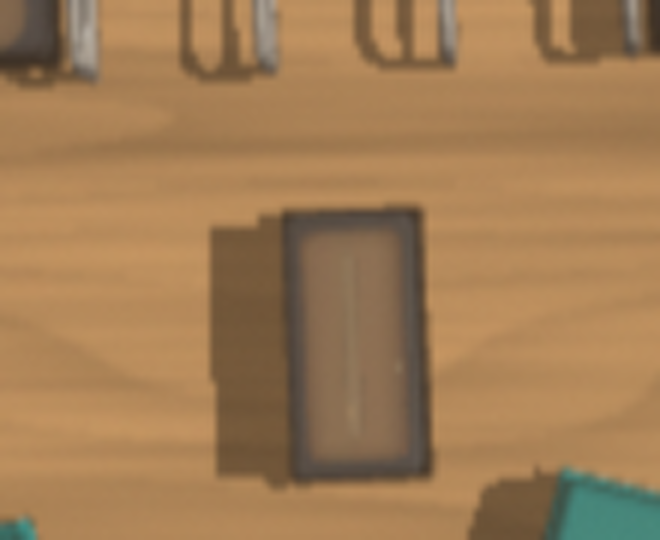

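View pics/cropS6.png

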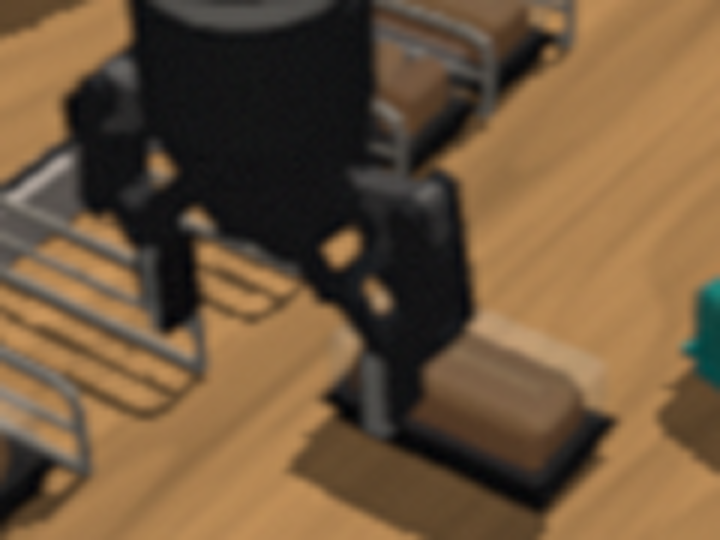

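View pics/wr6.png

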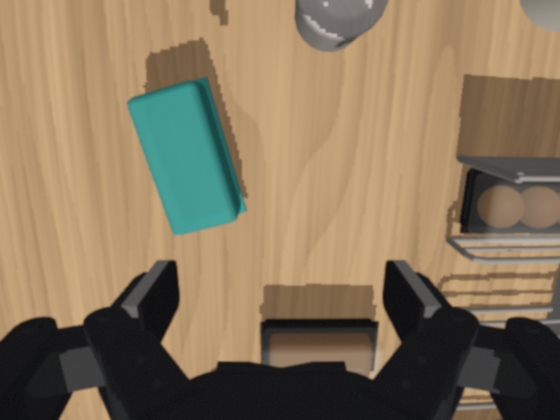

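Run:
```python
from h import *
c=load('top6')
Q=np.array([(284,212),(420,207),(432,475),(294,480)])/6+[190,180]
for z in (0,.02,.052):
    P=np.array([w2r(px2w(c,*q,z)) for q in Q]); print(z,P.round(4).tolist(),P.mean(0).round(4),np.linalg.norm(P-np.roll(P,1,0),axis=1).round(4),np.degrees(np.arctan2(*((P[0]+P[1])-(P[2]+P[3]))[::-1])).round(2))
for p in ((272,72),(452,65)): print([w2r(px2w(c,p[0]/6+190,p[1]/6+180,z)).round(4) for z in (0,.01)])
w=load('wr6'); print([w2r(px2w(w,u,v,0)).round(4) for u,v in ((261,322),(377,322))])
print(kinematics.solve_ik(r2w(-.21,.04,-.003),[np.pi,0,RY]))
```

```text
0 [[-0.0637, 0.078], [-0.0644, 0.0173], [-0.1833, 0.0173], [-0.1826, 0.0785]] [-0.1235  0.0478] [0.1189 0.0606 0.1189 0.0612] -0.13
0.02 [[-0.0648, 0.0762], [-0.0654, 0.0165], [-0.1825, 0.0165], [-0.1819, 0.0767]] [-0.1236  0.0464] [0.1171 0.0597 0.1171 0.0602] -0.13
0.052 [[-0.0664, 0.0733], [-0.0671, 0.015], [-0.1813, 0.015], [-0.1807, 0.0738]] [-0.1239  0.0443] [0.1142 0.0582 0.1142 0.0588] -0.13
[array([-0.0009,  0.0807]), array([-0.0019,  0.0798])]
[array([-0.0016,  0.0002]), array([-0.0026, -0.0001])]
[array([-0.1821,  0.0683]), array([-0.0598,  0.0673])]
[ 7.37207644e-01  5.10421161e-04 -1.01956419e+00  2.28597227e+00
  5.76067844e-04  8.55353139e-01 -1.81613069e+00]
```

The top view and finger geometry put the cake centre at y ≈ 47.5 mm; it should be 40 mm, and its yaw is right. I'll push it about 7.5 mm more sideways, then go behind it.

Run:
```python
from h import *
P=np.pi
manip.movel(r2w(-.124,.14,.06),feed=.3)
manip.movel(r2w(-.124,.11,-.003),feed=.2)
h=manip.movel(r2w(-.124,.0822,-.003),feed=.05,max_force=12); st(str(h))
manip.movel(r2w(-.124,.105,-.003),feed=.2)
manip.movel(r2w(-.135,.14,.10),feed=.3)
manip.move_pose(r2w(-.218,.04,.12),[P,0,RY])
grip(.03); st('behind')
snap('top','top7');snap('wrist','wr7');snap('side','side7')
crop('top7',190,180,300,270,6,'cropT7')
```

```text
False t27.62 rack [-0.1242  0.0815] z-0.0031 F [-0.54 -0.07  0.14] w0.085
behind t29.98 rack [-0.218  0.04 ] z0.1200 F [ 0.18 -0.68 -0.42] w0.030
```

View pics/wr7.png

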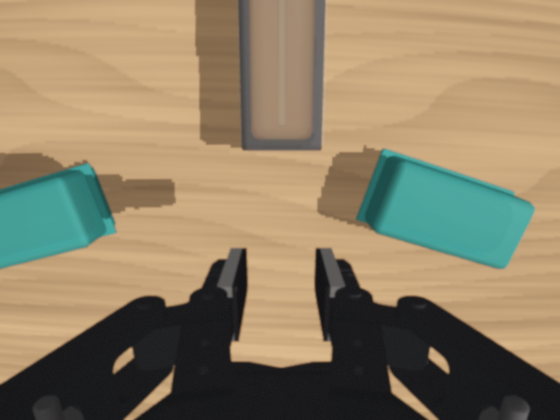

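View pics/cropT7.png

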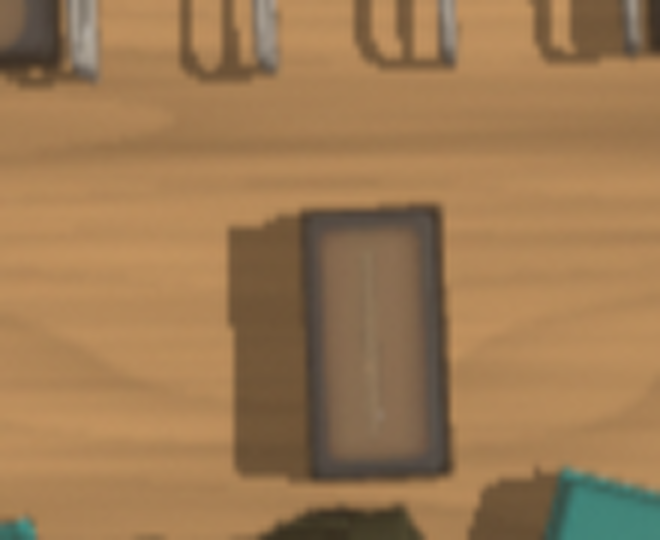

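View pics/side7.png

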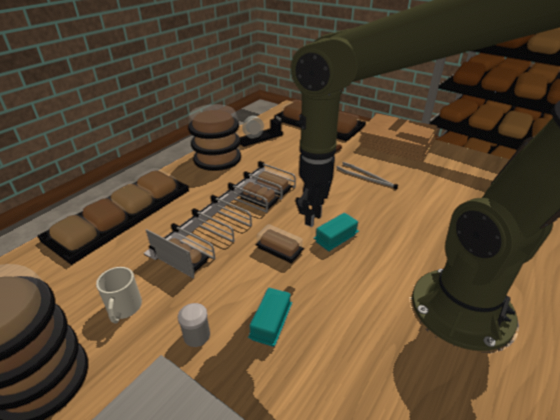

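Run:
```python
from h import *
c=load('wr7')
for n,p in dict(Rnear=(358,220),Rtop=(384,152),Rbot=(505,268),Lc=(114,232),Ltop=(92,165),cakeBL=(243,149),cakeBR=(321,149)).items(): print(n,[w2r(px2w(c,*p,z)).round(3) for z in (0,.05)])
c=load('top7')
Q=np.array([(303,211),(440,205),(450,472),(312,478)])/6+[190,180]
P=np.array([w2r(px2w(c,*q,0)) for q in Q]);print(P.round(4).tolist(),P.mean(0))
for n,p in dict(Rl=(283,260),Rb=(279,282),Lt=(195,268),Lr=(200,287)).items(): print(n,[w2r(px2w(c,*p,z)).round(3) for z in (0,.05)])
```

```text
Rnear [array([-0.245, -0.027]), array([-0.228, -0.015])]
Rtop [array([-0.186, -0.045]), array([-0.179, -0.03 ])]
Rbot [array([-0.293, -0.169]), array([-0.268, -0.133])]
Lc [array([-0.256,  0.189]), array([-0.237,  0.163])]
Ltop [array([-0.196,  0.2  ]), array([-0.188,  0.172])]
cakeBL [array([-0.183,  0.071]), array([-0.177,  0.066])]
cakeBR [array([-0.184,  0.007]), array([-0.177,  0.013])]
[[-0.0637, 0.0695], [-0.0639, 0.0084], [-0.1823, 0.0093], [-0.1821, 0.0705]] [-0.12299353  0.03943178]
Rl [array([-0.188, -0.038]), array([-0.186, -0.038])]
Rb [array([-0.246, -0.025]), array([-0.241, -0.026])]
Lt [array([-0.198,  0.196]), array([-0.196,  0.187])]
Lr [array([-0.249,  0.185]), array([-0.245,  0.176])]
```

Run:
```python
from h import *
manip.movel(r2w(-.212,.040,.11),feed=.2)
h=manip.movel(r2w(-.212,.040,.006),feed=.12,max_force=6); st('down'+str(h))
h=manip.movel(r2w(-.085,.040,.006),feed=.07,max_force=10); st('push'+str(h))
snap('top','top8');snap('wrist','wr8');snap('side','side8'); crop('side8',170,150,330,270,5,'cropS8')
```

```text
downFalse t31.40 rack [-0.2114  0.0401] z0.0066 F [0.19 0.02 0.18] w0.030
pushFalse t33.37 rack [-0.085  0.04 ] z0.0061 F [-0.65  0.1   0.08] w0.030
```

View pics/wr8.png

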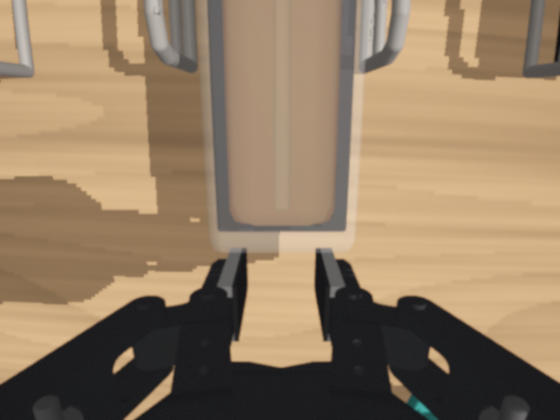

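View pics/cropS8.png

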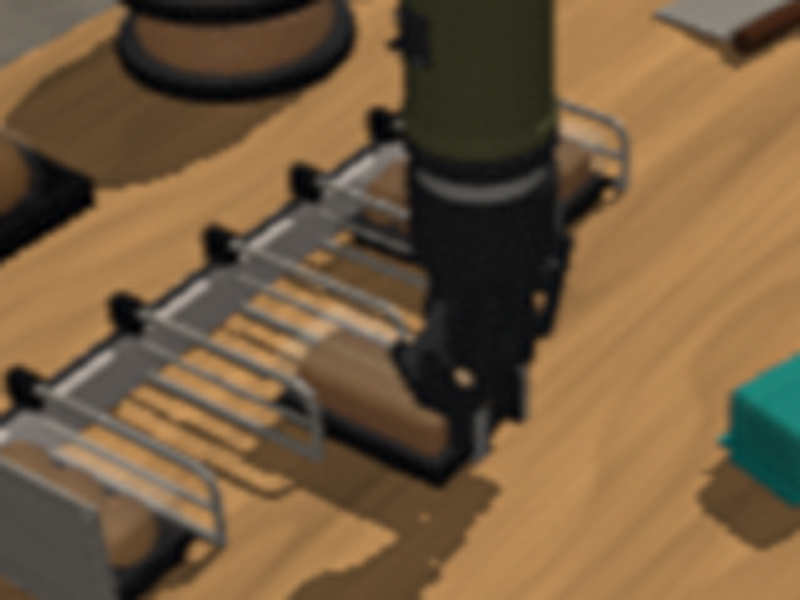

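The cake has entered the third gap between the dividers, straight and centred. I'll push on to the rail.

Run:
```python
from h import *
h=manip.movel(r2w(-.012,.040,.006),feed=.07,max_force=10); st('push'+str(h))
if not h:
    h=manip.movel(r2w(.012,.040,.006),feed=.03,max_force=6); st('home'+str(h)); manip.wait(.1); st()
snap('wrist','wr9');snap('side','side9'); crop('side9',170,150,330,270,5,'cropS9')
```

```text
pushFalse t34.71 rack [-0.0116  0.04  ] z0.0061 F [-0.47  0.25  0.04] w0.030
homeTrue t35.19 rack [-0.0023  0.04  ] z0.0053 F [-0.39  0.17 -0.07] w0.030
 t35.29 rack [-0.0029  0.0399] z0.0051 F [ 0.43 -1.16  0.34] w0.030
```

View pics/wr9.png

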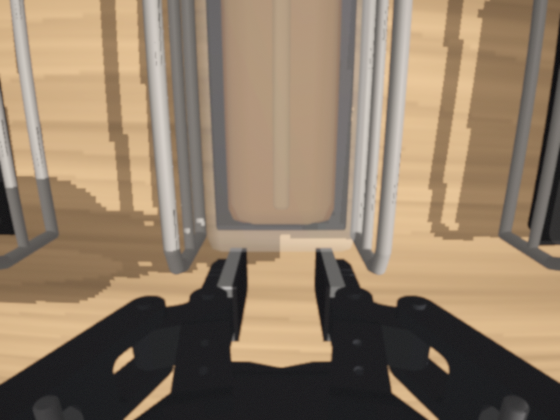

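View pics/cropS9.png

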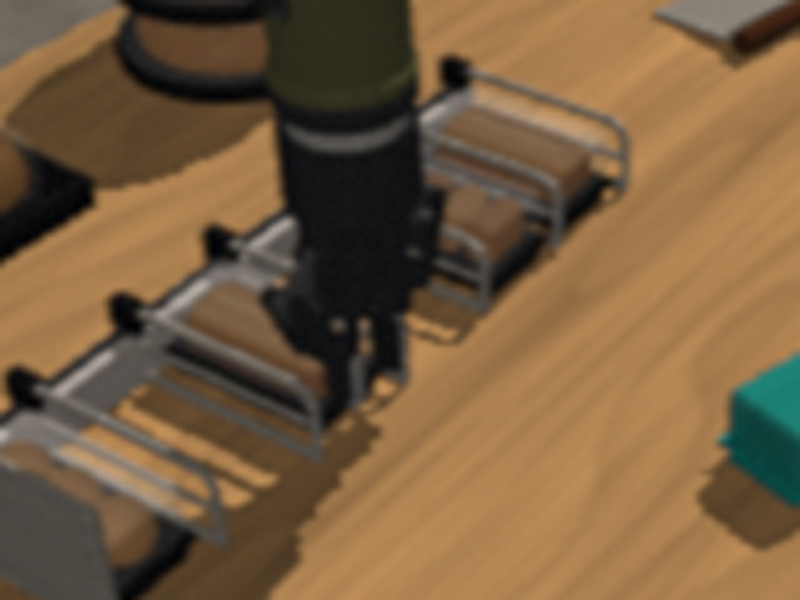

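Run:
```python
from h import *
h=manip.movel(r2w(.012,.040,.006),feed=.03,max_force=9); st('again'+str(h)); manip.wait(.1)
manip.movel(r2w(-.06,.040,.006),feed=.15)
manip.movel(r2w(-.12,.040,.15),feed=.25)
manip.move_pose(r2w(-.15,-.25,.2),[np.pi,0,RY]); st()
snap('side','side10');snap('top','top10'); crop('side10',170,150,330,270,5,'cropS10');crop('top10',155,115,275,205,6,'cropT10')
```

```text
againTrue t35.67 rack [-0.0025  0.0399] z0.0045 F [-0.61 -0.14  0.17] w0.030
 t38.22 rack [-0.1495 -0.2483] z0.1992 F [-0.13  0.56 -0.11] w0.030
```

View pics/cropT10.png

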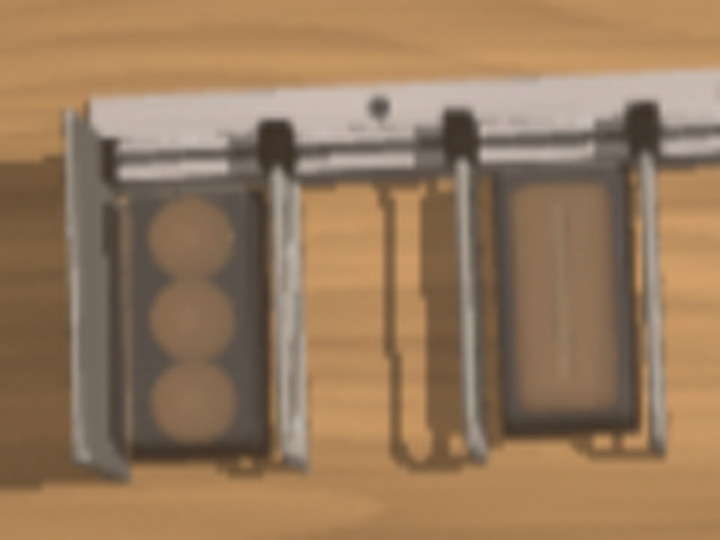

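View pics/cropS10.png

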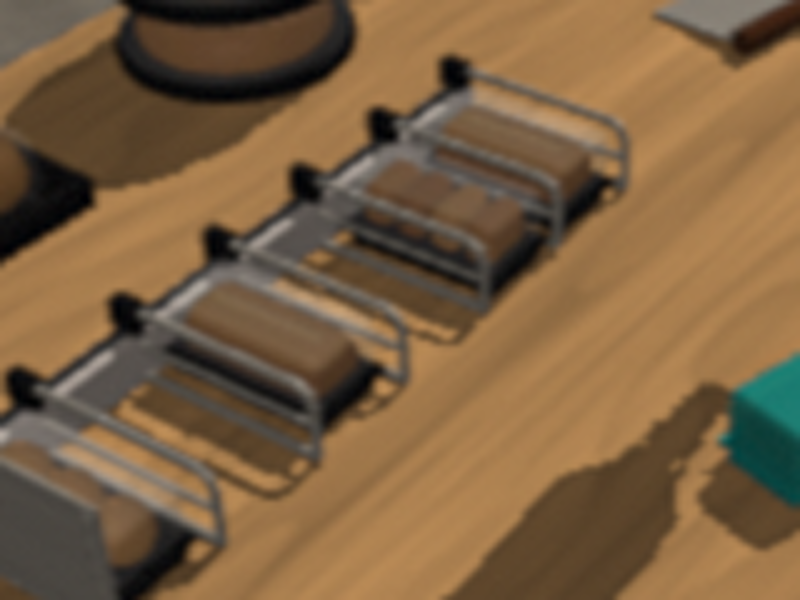

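View pics/top10.png

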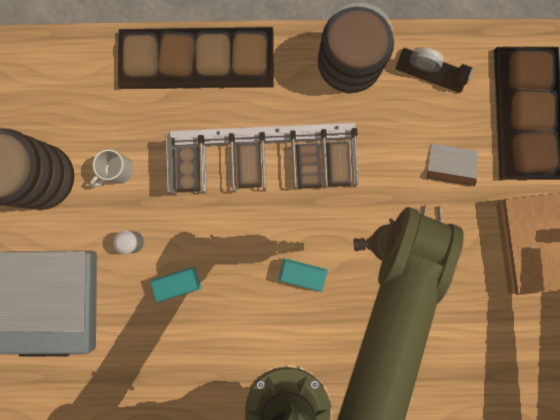

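Run:
```python
from h import *
manip.close_job()
```

```text
the job is handed in; nothing more can be done
```

The boxed loaf is in the third gap from the end plate (which is on the left), pushed flat along the counter until it met the back rail. I've handed the job in at about 38 s of the 67 s allowed; no verdict was reported.

- **Touches:** I touched the end plate, then the first and second dividers, in that order, and the force stop tripped each time. My first pass touched only the plate. The fingertips sit about 19 mm above the stated TCP and went over the dividers. I checked this, then repeated the whole sequence lower.
- **Push:** I pushed the loaf from its left side with both open fingertips, which squared and centred it. Then I pushed its end into the gap.
- **Last checks:**
  - Two pushes against the rail stopped at the same place, within about 0.2 mm.
  - The final pictures show the loaf straight and about 2 mm off the gap's middle line.
  - The other boxes and counter items look unmoved by eye, but I did not measure them. The arm partly hid the tongs in the last top view.
- **Disagreement between views:** before the last side push, the views disagreed by up to about 10 mm on the loaf's sideways position. I went with the top view and the finger geometry, and the final pictures bear that out.

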